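# Catch the painted blocks from the drying chute

## Task

Pick up the wooden catch tray by its handle and, holding it up off the table under the lip of the chute, push the yellow plate in with the tray's front wall until the gate lifts and both painted blocks slide into the tray. Then set the tray with the blocks in it down gently and level in the middle of the blue board and let go. Do not knock over or shove aside the paint jar, the glue bottle or the paint pot.

Things in the scene. Friction and masses are not known exactly. Their poses are not given: they have to be found in the camera images.
- tray: Loose open plywood tray, 190 x 130 x 80 mm outside (its x, y, z), walls 5 mm, 0.1 to 0.25 kg. Origin: centre of the box's underside, z up. Green bar handle on the wall at -x: level, 24 mm wide (y), 22 mm tall, centred 55 mm above the underside, from x = -95 to -186 mm, pointing roughly to the robot. The opposite (+x) wall is the front one, outer face at x = +95 mm.
- chute: Fixed stand with a tilted chute, 50 mm wide inside, blue sides. Origin on the table below the chute's lip; x points uphill, level; z up. The floor climbs 30 degrees for 180 mm from the lip, underside there 173 mm up. Legs and base stand only beyond x = 75 mm; nearer there is only the push plate. Blocks slide out towards -x at under 1 m/s and fall within 100 mm of the lip into a tray held below it.
- chute_lip (a point): Lower end of the chute's floor, on its centre line, 180 mm above the table.
- plate_face (a point): Centre of the near face of the yellow push plate (110 mm wide, 60 tall, 85 to 145 mm above the table), facing the chute's -x; unpushed it is 20 mm uphill of the lip, 115 mm up; moves with the plate. Hold the tray with its underside 50 to 80 mm above the table: there its front wall meets the plate and its rim clears the chute.
- push_plate (a joint): Travel of the yellow push plate in m: 0 out, 0.04 fully in, along the chute's x. Spring-loaded: about 2 N to start, 5 N fully in; it springs back when let go.
- gate (a joint): Rise in m of the red gate plate that holds the blocks back just above the lip (0 shut). It rises as much as the push plate is pushed in and falls shut with it; blocks (28 mm thick) pass once it has risen above about 0.03.
- red_block: Loose painted wooden block, red, 62 x 40 x 28 mm (its x, y, z), 35 g, origin at its centre. First in the chute, lying behind the gate, long side along the chute.
- yellow_block: Same block, yellow, second (upper) in the chute. Origin at its centre.
- board: Fixed blue square board, 220 x 220 x 6 mm, lying flat. Origin: centre of its underside, on the table; z up; top face 6 mm above the origin.
- paint_jar: Bystander: jar of paint with red cap, 70 mm across, 95 mm tall, origin under its centre. To be left standing.
- glue_bottle: Bystander: bottle with orange cap, 54 mm across, 150 mm tall, origin under its centre. To be left standing.
- paint_pot: Bystander: can with blue label, 80 mm across, 85 mm tall, origin under its centre. To be left standing.
Things that resemble listed ones, but are neither listed nor needed, are in the scene too. There is more than one size of the red_block; the one meant has the size given above.

How it is judged (in metres and radians):
On the way, in this order (a step that is already met when the one before it is completed fails the run):
1. the push plate is pushed in by the front wall of the tray, held up off the table (value of joint push_plate above 0.015 m and x of plate_face in the frame of tray between 0.08 and 0.11 m and height (world z) of tray above 0.04 m), for 0.05 s.
2. both blocks lie in the tray while it is held up off the table (underside at least 40 mm up) (x of red_block in the frame of tray between -0.092 and 0.092 m and y of red_block in the frame of tray between -0.062 and 0.062 m and z of red_block in the frame of tray between 0 and 0.095 m and x of yellow_block in the frame of tray between -0.092 and 0.092 m and y of yellow_block in the frame of tray between -0.062 and 0.062 m and z of yellow_block in the frame of tray between 0 and 0.095 m and height (world z) of tray above 0.04 m), for 0.3 s.
At the end, for the whole second after the job is handed in: The tray stands level (within 0.08 rad) on the blue board, its centre within 50 mm of the board's centre, its underside no more than 6 mm above the board's top, released and at rest, with the centres of both blocks within the tray's walls and below 95 mm above its underside, at rest (x of red_block in the frame of tray between -0.092 and 0.092 m and y of red_block in the frame of tray between -0.062 and 0.062 m and z of red_block in the frame of tray between 0 and 0.095 m and x of yellow_block in the frame of tray between -0.092 and 0.092 m and y of yellow_block in the frame of tray between -0.062 and 0.062 m and z of yellow_block in the frame of tray between 0 and 0.095 m and horizontal distance between tray and board below 0.05 m and z of tray in the frame of board between 0 and 0.012 m and angle between tray's own z axis and vertical below 0.08 rad and linear speed of tray below 0.02 m/s and linear speed of each of red_block, yellow_block below 0.03 m/s); the robot touches nothing.
It fails at once if the tray is dropped or thrown (it moves faster than 0.7 m/s with no finger touching it) (linear speed of tray above 0.7 m/s and contact force between the fingers and tray below 0.02 N).
It fails at once if the paint jar, glue bottle or paint pot is shoved by more than 40 mm or knocked over (distance of any of paint_jar, glue_bottle, paint_pot from where it was at the start of the episode above 0.04 m or angle between any of paint_jar, glue_bottle, paint_pot's own z axis and vertical above 0.5 rad).
It also fails if it takes over 48 s, if anything falls off the work surface, if the arm or the gripper's body presses on something with over 40 N, if the wrist force passes 120 N, or if a joint passes its speed limit or range.

## Robot

A 6-joint arm with a two-finger parallel gripper is mounted at the origin on the work surface. World frame = base frame: x ahead of the robot, y to its left, z up, the work surface at z = 0. Lengths are in mm, angles in rad, forces in N, time in s.
With the tool pointing down it reaches from about 275 to 750 mm from the base axis. Payload 10.2 kg.
Tool frame: the origin (TCP) lies at the very end of the fingers, on their centre line; the grasp point (between the pads) lies 19 mm behind it; x points along the fingers, y is the direction in which the jaws open and shut, and the axes are right-handed (so a half turn about x gives the same grasp; the last joint's range is limited). The gripper opens to 85 mm and grips with 20 to 120 N. Pads are 22 mm wide; open, the fingers measure 114 mm over their backs; the gripper's body (76 mm by 85 mm) begins 54 mm behind the grasp point. The pads swing forward as they close: fully open they stand 13 mm farther back than shut.
Start: joints at [-1.545, 0.313, 1.498, -0, 1.331, -0.223], TCP at [129.263, -508.844, 208.394] pointing down, gripper open.
Joint ranges: [-2.94, 2.94], [-0.97, 2.17], [0.19, 2.56], [-1.23, 4.37], [0.02, 3.11], [-2.88, 2.88]. Speed limits (rad/s): [2.39, 2.39, 3.01, 3.14, 3.14, 3.14].

## Interface

Orientations are given as a unit quaternion [w, x, y, z].
In Python, from rig import ctrl, viewer, order gives the robot as it stands. The module is installed in compiled form; this text tells all that it offers.
- The arm moves only by the tool carry_out, never from a script. Its argument "deltas" is a list of rows, each a list of 7 numbers: the gripper command: -1 is fully open, 1 is shut, values between are in proportion, then the shift along the tool's x, y, z in mm, then the turn, a rotation vector about the tool's x, y, z in degrees. A call has exactly 5 rows; each row is the pose to reach, as a shift and turn from the pose commanded when the call began, along the tool's axes at that moment; what a row does not reach only later rows make up. A row lasts 1/8 s, in which the tool goes at most 62.5 mm and 10.7 degrees, less where a joint would pass 70% of its speed; a pose out of reach is approached as far as the arm can. A call with a gripper value outside its range is refused whole. The fingers move at their own pace and stop on an object; "newtons" is the grip in N (left out, the last holds). Time passes only in rows, so rows that repeat a pose let the fingers close, or fill a call up. It gives the time, the measured TCP pose, the force and the opening at its end, in the units of the state.
- ctrl.sense(): the state, without advancing time (a new reading comes with each control period).
- viewer.capture(name): name is "side" or "top" or "wrist"; returns the picture (400x640x3 uint8, red, green, blue); there is no depth.
- viewer.calibration(name): a dict with "fx", "fy", "cx", "cy" (pixels), "xyz" and "attitude" of the camera in the world; the wrist camera has in their place "T_tool_cam" (4x4, takes a point from camera to tool coordinates, whose origin is the TCP and whose axes are the tool frame's). Camera axes: x right, y down, z forward; pixel columns grow to the right and rows downward; lengths in mm; the calibration is good to about 2 mm. A picture is of the moment at which its call begins: read the wrist's pose just before it. calibration takes no time and is no camera call.
- order.finish_job(): hands the job in, once; it reports no verdict.
The state is a dict: "time_s": time; "joints": joint angles; "dq": joint speeds; "tau": joint torques, N m; "eef_pos": TCP position; "ee_rot": TCP orientation; "force": force on the tool from outside, world axes, zero at the start; "wrist_torque": the same for the moment, N m; "grip_width": opening from 0.0 (shut) to 1.0 (fully open).
Only numpy, scipy, OpenCV 4.12 (cv2) and the standard library are available. Lean on these libraries where they do the work, as an engineer would, in place of code of your own. Each camera call takes 0.05 s, during which the arm holds its last target. There are 200 camera calls.

## Working session

There is one attempt and no reset: what is moved stays moved. The work goes in short steps, Python scripts to look and compute and a tool call to move; the robot and the scene stay as the last step left them, time stands still between calls to the robot, and variables do not carry over. Pictures are saved under pics/ and viewed, about 8 in all and at most 12, crops included, and the job is handed in when it is done.

Besides the shell and the picture viewer there is one more tool, called as name(argument=value, ...) on one line, values as JSON. carry_out: Moves the arm, as the interface text tells. Its arguments: {"type":"object","properties":{"deltas":{"type":"array"},"newtons":{"type":"number"}},"required":["deltas"]}

```bash
mkdir -p pics
cat > h.py <<'E'
import numpy as np,cv2
from scipy.spatial.transform import Rotation as R
from rig import ctrl,viewer,order
def rot(q): return R.from_quat([q[1],q[2],q[3],q[0]]).as_matrix()
def cam(n):
    c=viewer.calibration(n)
    if 'T_tool_cam' in c:
        s=ctrl.sense();T=np.eye(4);T[:3,:3]=rot(s['ee_rot']);T[:3,3]=s['eef_pos'];T=T@np.array(c['T_tool_cam']);return c,T[:3,:3],T[:3,3]
    a=np.array(c['attitude']);return c,(rot(a) if a.size==4 else a),np.array(c['xyz'])
def shot(n,f):
    k=cam(n);im=viewer.capture(n);cv2.imwrite(f,im[:,:,::-1]);return im,k
def px(k,u,v,z):
    c,A,o=k;d=A@[(u-c['cx'])/c['fx'],(v-c['cy'])/c['fy'],1];return o+d*(z-o[2])/d[2]
def proj(k,p):
    c,A,o=k;q=A.T@(np.array(p)-o);return q[0]/q[2]*c['fx']+c['cx'],q[1]/q[2]*c['fy']+c['cy']
E
python3 - <<'E'
from h import *
for n in ('top','side'):
    im,k=shot(n,f'pics/{n}0.png');print(viewer.calibration(n))
print(ctrl.sense(),viewer.calibration('wrist'))
E
```

```text
{'fx': 505.9544491905529, 'fy': 505.9544491905529, 'cx': 324.1337745890582, 'cy': 195.26868451954053, 'xyz': array([ 440.09954662,   81.79920925, 1412.97051859]), 'attitude': array([ 0.05037414, -0.69538816,  0.71471705, -0.05547323])}
{'fx': 426.3883992241358, 'fy': 426.3883992241358, 'cx': 320.1757761689798, 'cy': 204.9045159445162, 'xyz': array([ 521.76050345, -768.77822631, 1072.57308322]), 'attitude': array([-0.36308462,  0.92866599, -0.07002497,  0.02907829])}
{'time_s': 0.1, 'joints': array([-1.54538981e+00,  3.13391058e-01,  1.49833967e+00, -2.99552212e-05,
        1.33098393e+00, -2.23382105e-01]), 'dq': array([-2.80374383e-04, -1.02253945e-03, -3.51047203e-03, -5.59191458e-05,
        9.90701153e-04, -3.83341002e-04]), 'tau': array([ 3.03441244e-03, -4.12894464e+01, -2.60140836e+01, -2.07011713e-04,
        3.01766107e-03, -6.07799933e-06]), 'eef_pos': array([ 129.25367769, -508.58791165,  207.90191537]), 'ee_rot': array([ 0.08734012,  0.70167151,  0.08813164, -0.70161358]), 'force': array([-0.30944246,  0.60107732, -0.54897327]), 'wrist_torque': array([0.01751597, 0.00184048, 0.00744431]), 'grip_width': 1.0018477578339955} {'fx': 321.6114055070953, 'fy': 321.6114055070953, 'cx': 323.60766126230817, 'cy': 192.91814477191394, 'T_tool_cam': array([[ 6.00784885e-04, -2.95194312e-01,  9.55437050e-01,
        -1.66147741e+02],
       [ 9.99999680e-01,  6.81754520e-04, -4.18169503e-04,
        -1.40619329e+00],
       [-5.27932269e-04,  9.55436996e-01,  2.95194627e-01,
        -7.58327394e+01],
       [ 0.00000000e+00,  0.00000000e+00,  0.00000000e+00,
         1.00000000e+00]])}
```

View pics/top0.png

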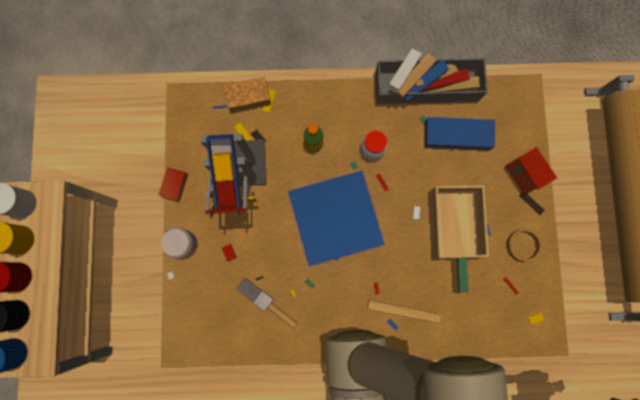

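View pics/side0.png

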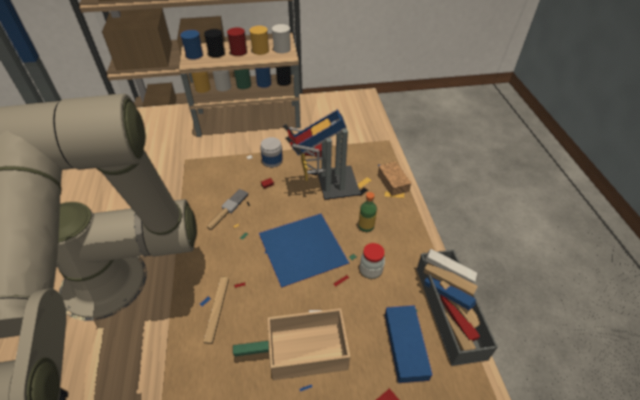

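The top view has the tray at about (460,222) with its green handle down to (463,290). The chute is at about (225,175) with its lip near (228,212). The board is at (336,218), the jar at (375,146), the bottle at (313,138) and the pot at (178,243). The side view agrees. Next I'll measure these with colour masks.

Run:
```python
from h import *
im=cv2.imread('pics/top0.png');k=cam('top');hsv=cv2.cvtColor(im,cv2.COLOR_BGR2HSV)
def blob(lo,hi,box):
    m=cv2.inRange(hsv,lo,hi);x0,y0,x1,y1=box;mm=np.zeros_like(m);mm[y0:y1,x0:x1]=m[y0:y1,x0:x1]
    c=max(cv2.findContours(mm,0,1)[0],key=cv2.contourArea);return c
def rep(n,c,z):
    b=cv2.boxPoints(cv2.minAreaRect(c));w=np.array([px(k,*p,z)[:2] for p in b])
    e=w[1]-w[0],w[2]-w[1];print(n,'ctr',w.mean(0).round(1),[(np.linalg.norm(q).round(1),np.degrees(np.arctan2(q[1],q[0])).round(1)) for q in e])
rep('board',blob((100,100,40),(125,255,255),(280,165,390,270)),6)
rep('handle',blob((65,100,30),(90,255,255),(450,255,475,295)),66)
rep('redgate?',blob((0,150,30),(8,255,255),(195,195,260,225)),200)
rep('redcap',blob((0,150,60),(8,255,255),(360,125,390,160)),95)
rep('ocap',blob((5,150,80),(20,255,255),(300,120,325,140)),150)
rep('blueall',blob((100,100,30),(125,255,255),(195,125,255,215)),240)
print('pot',px(k,178,242,85))
for n,p in dict(TL=(437,186),TR=(485,186),BR=(487,258),BL=(434,258)).items(): print(n,px(k,*p,80).round(1))
for v in ((180,120,280,280),(420,170,510,300)): 
    x0,y0,x1,y1=v;cv2.imwrite(f'pics/c{x0}.png',im[y0:y1,x0:x1])
a=cv2.resize(im[120:250,160:280],None,fx=4,fy=4,interpolation=2);b=cv2.resize(cv2.imread('pics/side0.png')[100:205,260:360],None,fx=4,fy=4,interpolation=2)
H=520;o=np.zeros((H,800,3),np.uint8);o[:a.shape[0],:400]=cv2.resize(a,(400,433))[:520] if 0 else a[:,:400];o[:b.shape[0],400:800]=b
cv2.imwrite('pics/crop1.png',o)
```

```text
board ctr [588.2  37.7] [(np.float64(218.0), np.float64(-75.4)), (np.float64(217.5), np.float64(-166.5))]Traceback (most recent call last):
  File "<stdin>", line 10, in <module>
  File "<stdin>", line 5, in blob
ValueError: max() iterable argument is empty
```

```bash
cat > m.py <<'E'
from h import *
im=cv2.imread('pics/top0.png');k=cam('top');hsv=cv2.cvtColor(im,cv2.COLOR_BGR2HSV)
print('hsv handle',hsv[275,462],'gate',hsv[210,228],'cap',hsv[142,375],hsv[129,313])
def blob(lo,hi,box):
    m=cv2.inRange(hsv,lo,hi);x0,y0,x1,y1=box;mm=np.zeros_like(m);mm[y0:y1,x0:x1]=m[y0:y1,x0:x1]
    return max(cv2.findContours(mm,0,1)[0],key=cv2.contourArea,default=None)
def rep(n,c,z):
    if c is None: return print(n,None)
    b=cv2.boxPoints(cv2.minAreaRect(c));w=np.array([px(k,*p,z)[:2] for p in b])
    e=w[1]-w[0],w[2]-w[1];print(n,'ctr',w.mean(0).round(1),[(round(float(np.linalg.norm(q)),1),round(float(np.degrees(np.arctan2(q[1],q[0]))),1)) for q in e])
rep('handle',blob((45,80,20),(95,255,255),(450,255,475,295)),66)
rep('redgate?',blob((0,150,30),(8,255,255),(195,195,260,225)),200)
rep('redcap',blob((0,150,60),(8,255,255),(360,125,390,160)),95)
rep('ocap',blob((5,150,80),(20,255,255),(300,120,325,140)),150)
rep('blueall',blob((100,100,30),(125,255,255),(195,125,255,215)),240)
print('pot',px(k,178,242,85))
for n,p in dict(TL=(437,186),TR=(485,186),BR=(487,258),BL=(434,258)).items(): print(n,px(k,*p,80).round(1))
o=np.zeros((520,800,3),np.uint8);a=cv2.resize(im[120:250,170:270],None,fx=4,fy=4,interpolation=2);b=cv2.resize(cv2.imread('pics/side0.png')[100:205,265:365],None,fx=4,fy=4,interpolation=2)
o[:,:400]=a;o[:420,400:]=b
cv2.imwrite('pics/crop1.png',o)
E
python3 m.py
```

```text
hsv handle [58 96 98] gate [  5 248 115] cap [  3 239 186] [ 15 255 189]
handle ctr [ 422.8 -288.8] [(21.5, -88.6), (85.8, 179.1)]
redgate? ctr [608.3 311.7] [(60.5, -91.5), (43.9, 179.9)]
redcap ctr [780.9 -70.8] [(59.2, -91.5), (57.8, 177.4)]
ocap ctr [802.7  96.5] [(62.0, -91.5), (50.5, 178.4)]
blueall ctr [685.6 308.8] [(62.2, -83.5), (169.2, -172.5)]
pot [527.24928707 454.70180597  85.        ]
TL [ 658.1 -233.2   80. ]
TR [ 654.6 -361.7   80. ]
BR [ 463.5 -352.6   80. ]
BL [ 467.4 -213.6   80. ]
```

View pics/crop1.png

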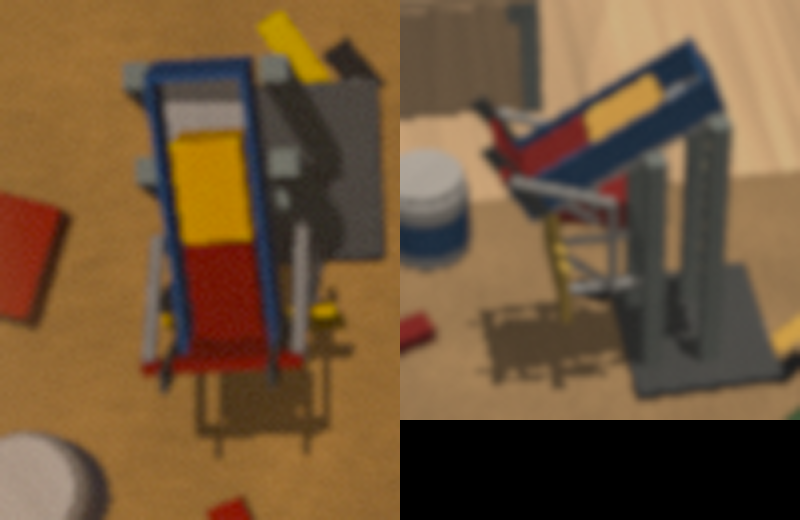

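The crop shows the chute from above, with its lip at the lower end around px (226,211). The yellow plate's ends show at px (212,200) and (256,198). Next I'll work out the chute's frame and the first move.

```bash
cat >> h.py <<'E'
def go(p,yaw,pitch=0):
    """tool-frame delta from now to TCP p, tool x down, tool z = heading yaw (deg)"""
    s=ctrl.sense();A=rot(s['ee_rot']);y=np.radians(yaw)
    B=np.array([[0,0,-1.],[-np.sin(y),np.cos(y),0],[np.cos(y),np.sin(y),0]]).T@R.from_rotvec([0,np.radians(pitch),0]).as_matrix()
    print('shift',(A.T@(np.array(p)-s['eef_pos'])).round(1),'turn',np.degrees(R.from_matrix(A.T@B).as_rotvec()).round(2),'t',round(s['time_s'],2))
E
python3 - <<'E'
from h import *
k=cam('top');P=lambda u,v,z:px(k,170+u/4-.4,120+v/4-.4,z).round(1)
print(rot(ctrl.sense()['ee_rot']).round(2))
print('plate ends z145',P(165,320,145),P(343,312,145))
for z in(200,225):print('gate bar',z,P(145,367,z),P(303,357,z))
print('back',P(150,66,300),P(250,60,300))
print('block2 top hi',P(170,138,275),P(243,132,275),'lo',P(178,245,242),P(250,243,242))
print('low sides',P(186,350,205),P(278,345,205))
ks=cam('side');S=lambda u,v,z:px(ks,265+(u-400)/4-.4,100+v/4-.4,z).round(1)
print('side lip bottom',S(535,215,173),'plate near edge top/bottom',S(549,215,145),S(568,320,85))
go([443,-289,200],0);go([443,-289,200],180)
E
```

```text
[[-0.    0.25 -0.97]
 [ 0.   -0.97 -0.25]
 [-1.   -0.   -0.  ]]
plate ends z145 [628.  356.6 145. ] [630.1 244.2 145. ]
gate bar 200 [591.6 356.5 200. ] [595.1 261.4 200. ]
gate bar 225 [588.5 350.9 225. ] [591.9 257.7 225. ]
back [750.4 332.3 300. ] [752.5 275.8 300. ]
block2 top hi [714.5 326.1 275. ] [716.9 284.2 275. ] lo [658.  328.2 242. ] [658. 286. 242.]
low sides [600.6 330.9 205. ] [602.1 275.7 205. ]
side lip bottom [614.7 286.7 173. ] plate near edge top/bottom [629.1 317.8 145. ] [635.3 252.6  85. ]
shift [   8.1 -135.6 -358.2] turn [-1.6575e+02 -9.0000e-02 -1.0000e-02] t 0.1
shift [   8.1 -135.6 -358.2] turn [14.25 -0.    0.06] t 0.1
```

carry_out(deltas=[[-1, 2, -22, -56, -10.6, 0, 0], [-1, 3, -44, -112, -21.2, 0, 0], [-1, 5, -65, -170, -31.8, 0, 0], [-1, 6, -86, -227, -42.4, 0, 0], [-1, 8, -107, -283, -53, 0, 0]], newtons=60)

```text
time_s: 0.72
eef_pos: [378.6, -334.0, 200.3]
ee_rot: [0.393, 0.588, 0.393, -0.588]
force: [0.2, -1.3, 0.1]
grip_width: 0.998
```

```bash
python3 -c "
from h import *
print(ctrl.sense()['eef_pos'],ctrl.sense()['joints'].round(2));go([443,-289,200],0)"
```

```text
[ 378.61613069 -333.999484    200.26281343] [-0.96  0.28  1.57  0.    1.3  -0.56]
shift [  0.3  42.4 -66.1] turn [-1.124e+02 -1.000e-02 -0.000e+00] t 0.72
```

carry_out(deltas=[[-1, 0, 21, -33, -10.6, 0, 0], [-1, 0, 42.4, -66.1, -21.2, 0, 0], [-1, 0, 42.4, -66.1, -31.8, 0, 0], [-1, 0, 42.4, -66.1, -42.4, 0, 0], [-1, 0, 42.4, -66.1, -53, 0, 0]])

```text
time_s: 1.35
eef_pos: [441.8, -290.7, 200.0]
ee_rot: [0.614, 0.35, 0.615, -0.35]
force: [-0.3, -0.3, -0.1]
grip_width: 0.999
```

carry_out(deltas=[[-1, 0, 0, 0, -10.6, 0, 0], [-1, 0, 0, 0, -21.2, 0, 0], [-1, 0, 0, 0, -31.8, 0, 0], [-1, 0, 0, 0, -42.4, 0, 0], [-1, 0, 0, 0, -53, 0, 0]])

```text
time_s: 1.98
eef_pos: [441.7, -290.8, 200.1]
ee_rot: [0.706, 0.04, 0.706, -0.039]
force: [0.5, 0.6, -1.1]
grip_width: 0.998
```

carry_out(deltas=[[-1, 0, 0, 0, -6.4, 0, 0], [-1, 0, 0, 0, -6.4, 0, 0], [-1, 0, 0, 0, -6.4, 0, 0], [-1, 0, 0, 0, -6.4, 0, 0], [-1, 0, 0, 0, -6.4, 0, 0]])

```text
time_s: 2.6
eef_pos: [441.8, -290.9, 200.4]
ee_rot: [0.707, 0.002, 0.707, -0.002]
force: [0.5, -0.5, -0.7]
grip_width: 1.002
```

```bash
python3 -c "
from h import *
s=ctrl.sense();print(s['eef_pos'],s['joints'].round(2));go([443,-289,200],0)
im,k=shot('wrist','pics/w1.png')
print('handle ends expected',proj(k,[468,-289,66]),proj(k,[377,-289,66]))"
```

```text
[ 441.84633764 -290.85730168  200.39112061] [-0.8   0.33  1.5  -0.    1.32 -2.37]
shift [0.4 1.9 1.1] turn [-0.38 -0.   -0.  ] t 2.6
handle ends expected (np.float64(323.93545282725256), np.float64(201.32235538934438)) (np.float64(323.3512036329034), np.float64(105.71261942666591))
```

View pics/w1.png

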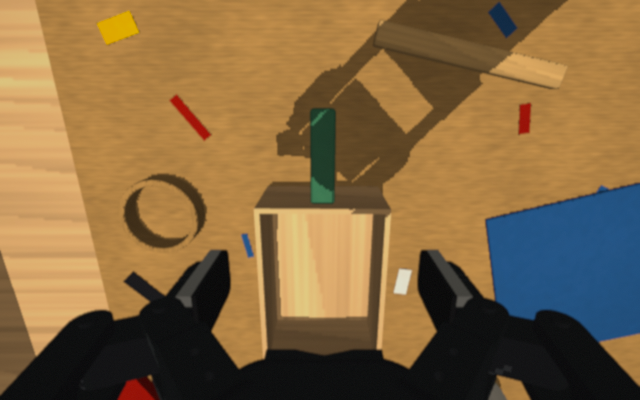

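The wrist view shows the handle straight under the gripper: its root is at (323,203) and its tip at (323,108). That is within 2 px of what I predicted, and its yaw is about 0. I'll descend and grip.

carry_out(deltas=[[-1, 55, 1, 2, 0, 0, 0], [-1, 110, 1, 2, 0, 0, 0], [-1, 145, 1, 2, 0, 0, 0], [-1, 164, 1, 2, 0, 0, 0], [-1, 164, 1, 2, 0, 0, 0]], newtons=80)

```text
time_s: 3.28
eef_pos: [443.3, -289.4, 35.4]
ee_rot: [0.706, 0.003, 0.708, -0.002]
force: [0.0, 1.2, 0.6]
grip_width: 1.0
```

carry_out(deltas=[[1, 0, 0, 0, 0, 0, 0], [1, 0, 0, 0, 0, 0, 0], [1, 0, 0, 0, 0, 0, 0], [1, 0, 0, 0, 0, 0, 0], [1, 0, 0, 0, 0, 0, 0]], newtons=80)

```text
time_s: 3.9
eef_pos: [444.1, -290.3, 37.3]
ee_rot: [0.707, 0.002, 0.707, -0.003]
force: [-2.1, 1.2, 5.8]
grip_width: 0.248
```

carry_out(deltas=[[1, -8, 0, 0, 0, 0, 0], [1, -24, 0, 0, 0, 0, 0], [1, -44, 0, 0, 0, 0, 0], [1, -60, 0, 0, 0, 0, 0], [1, -66, 0, 0, 0, 0, 0]], newtons=100)

```text
time_s: 4.53
eef_pos: [444.1, -290.1, 103.7]
ee_rot: [0.708, 0.002, 0.707, -0.003]
force: [0.0, 0.3, -2.3]
grip_width: 0.233
```

```bash
python3 -c "
from h import *
s=ctrl.sense();print(s['eef_pos'],s['force'],s['wrist_torque'],s['joints'].round(2))
a,_=shot('side','pics/s2.png');b,k=shot('wrist','pics/w2.png')
o=np.zeros((400,800,3),np.uint8);o[:,:400]=a[:,180:580];o[:,400:]=b[:,120:520];cv2.imwrite('pics/c2.png',o[:,:,::-1])
go([354,302,103],0)"
```

```text
[ 444.14263027 -290.14180093  103.6774801 ] [ 0.04760727  0.32402665 -2.27373046] [-0.02772873  0.21421655 -0.00118486] [-0.8   0.43  1.62 -0.    1.09 -2.36]
shift [-5.000e-01  5.914e+02 -9.350e+01] turn [-0.34  0.03  0.03] t 4.62
```

View pics/c2.png

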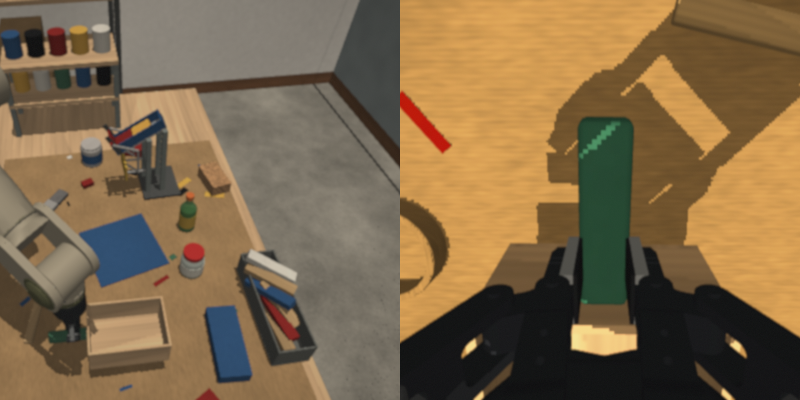

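The tray is in the air, with the handle clamped between the pads. It looks level in the side view. Next I'll move it across to in front of the chute.

carry_out(deltas=[[1, 0, 12, -15, 0, 0, 0], [1, 0, 42, -35, 0, 0, 0], [1, 0, 85, -60, 0, 0, 0], [1, 0, 132, -80, 0, 0, 0], [1, 0, 180, -93, 0, 0, 0]])

```text
time_s: 5.25
eef_pos: [350.7, -107.8, 101.9]
ee_rot: [0.707, 0.003, 0.707, -0.002]
force: [0.0, 0.5, -1.7]
grip_width: 0.237
```

carry_out(deltas=[[1, 0, 48, 0, 0, 0, 0], [1, 0, 96, 0, 0, 0, 0], [1, 0, 144, 0, 0, 0, 0], [1, 0, 192, 0, 0, 0, 0], [1, 0, 240, 0, 0, 0, 0]])

```text
time_s: 5.88
eef_pos: [352.8, 132.3, 102.1]
ee_rot: [0.707, 0.002, 0.707, -0.002]
force: [1.2, -0.5, -2.4]
grip_width: 0.235
```

carry_out(deltas=[[1, 0, 45, 0, 0, 0, 0], [1, 0, 90, 0, 0, 0, 0], [1, 0, 130, 0, 0, 0, 0], [1, 0, 158, 0, 0, 0, 0], [1, 0, 171, 0, 0, 0, 0]])

```text
time_s: 6.5
eef_pos: [353.9, 302.6, 101.8]
ee_rot: [0.707, 0.002, 0.708, -0.002]
force: [-0.6, -0.9, -1.5]
grip_width: 0.236
```

```bash
python3 -c "
from h import *
s=ctrl.sense();print(s['eef_pos'],s['force'],s['joints'].round(2))
a,_=shot('side','pics/s3.png');b,k=shot('top','pics/t3.png')
o=np.zeros((480,800,3),np.uint8);o[:,:400]=cv2.resize(a[90:210,230:330],(400,480),interpolation=2);o[:,400:]=cv2.resize(b[130:310,160:310],(400,480),interpolation=2);cv2.imwrite('pics/c3.png',o[:,:,::-1])
go([354,302,103],0)"
```

```text
[353.86349178 302.55771266 101.77565556] [-0.55687944 -0.90728435 -1.47298337] [ 0.45  0.31  1.81  0.    1.03 -1.11]
shift [-1.   0.  -0.1] turn [-0.29 -0.05  0.02] t 6.6
```

View pics/c3.png

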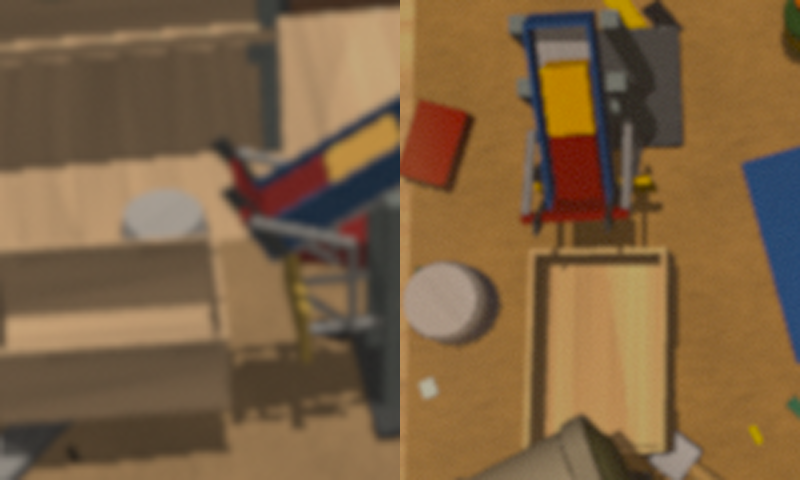

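The tray is in front of the chute, clear of the pot, and its front rim is at px (209–260, 223). I'll check the alignment in numbers.

```bash
python3 -c "
from h import *
k=cam('top');f=lambda u,v,z:px(k,160+(u-400)/2.667-.4,130+v/2.667-.4,z).round(1)
print('front',f(529,250,144),f(669,247,144),'plate',f(535,190,145),f(655,181,145),'left side back',f(526,445,144),'gatebar',f(522,220,210),f(630,214,210))
ks=cam('side');g=lambda u,v,z:px(ks,230+u/4-.4,90+v/4-.4,z).round(1)
print('side view: front right rim',g(214,335,144),'bottom corner',g(228,413,65),'back?',g(-400,350,144))
"
```

```text
front [568.1 363.7 144. ] [567.4 231.9 144. ] plate [624.9 358.2 145. ] [630.5 244.5 145. ] left side back [387.7 365.3 144. ] gatebar [588.6 355.5 210. ] [591.4 258.8 210. ]
side view: front right rim [558.3 231.  144. ] bottom corner [564.1 220.5  65. ] back? [ 79.  285.2 144. ]
```

carry_out(deltas=[[1, 0, 0, 15, 0, 0, 0], [1, 0, 0, 32, 0, 0, 0], [1, 0, 0, 46, 0, 0, 0], [1, 0, 0, 54, 0, 0, 0], [1, 0, 0, 60, 0, 0, 0]], newtons=120)

```text
time_s: 7.22
eef_pos: [414.2, 300.8, 102.0]
ee_rot: [0.706, 0.002, 0.708, -0.003]
force: [-3.4, -1.4, -2.3]
grip_width: 0.221
```

carry_out(deltas=[[1, 0, 0, 7, 0, 0, 0], [1, 0, 0, 14, 0, 0, 0], [1, 0, 0, 21, 0, 0, 0], [1, 0, 0, 28, 0, 0, 0], [1, 0, 0, 34, 0, 0, 0]])

```text
time_s: 7.85
eef_pos: [448.5, 301.1, 102.2]
ee_rot: [0.707, 0.002, 0.707, -0.002]
force: [-5.9, -1.4, -3.0]
grip_width: 0.227
```

carry_out(deltas=[[1, 0, 0, 2, 0, 0, 0], [1, 0, 0, 3, 0, 0, 0], [1, 0, 0, 3, 0, 0, 0], [1, 0, 0, 3, 0, 0, 0], [1, 0, 0, 3, 0, 0, 0]])

```text
time_s: 8.48
eef_pos: [449.6, 300.8, 101.4]
ee_rot: [0.705, 0.001, 0.709, -0.002]
force: [-9.5, -1.9, -3.1]
grip_width: 0.223
```

```bash
python3 -c "
from h import *
s=ctrl.sense();print(s['eef_pos'],s['force'],s['joints'].round(2))
a,_=shot('side','pics/s4.png');b,k=shot('top','pics/t4.png')
o=np.zeros((480,800,3),np.uint8);o[:,:400]=cv2.resize(a[90:210,250:350],(400,480),interpolation=2);o[:,400:]=cv2.resize(b[110:290,160:310],(400,480),interpolation=2);cv2.imwrite('pics/c4.png',o[:,:,::-1])"
```

```text
[449.57625377 300.77043548 101.42840623] [-9.52559985 -1.86773502 -3.12805766] [ 0.37  0.46  1.59  0.    1.1  -1.19]
```

View pics/c4.png

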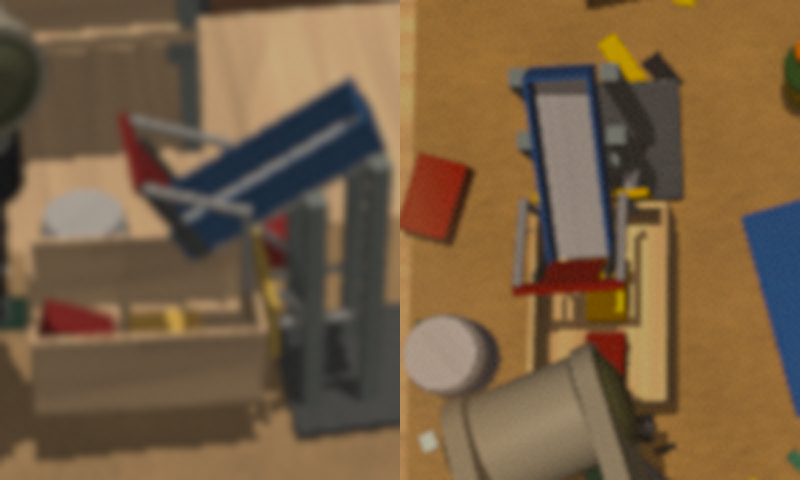

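Both blocks lie in the tray and the chute is empty. I'll back out and then carry the tray to the board.

carry_out(deltas=[[1, 0, 0, -8, 0, 0, 0], [1, 0, 0, -24, 0, 0, 0], [1, 0, 0, -48, 0, 0, 0], [1, 0, 0, -74, 0, 0, 0], [1, 0, 0, -92, 0, 0, 0]])

```text
time_s: 9.2
eef_pos: [359.6, 302.0, 102.9]
ee_rot: [0.708, 0.003, 0.706, -0.002]
force: [0.6, 0.2, -1.7]
grip_width: 0.226
```

carry_out(deltas=[[1, 0, -10, -4, 0, 0, 0], [1, 0, -38, -4, 0, 0, 0], [1, 0, -75, 0, 0, 0, 0], [1, 0, -112, 10, 0, 0, 0], [1, 0, -150, 30, 0, 0, 0]])

```text
time_s: 9.82
eef_pos: [389.7, 149.7, 102.9]
ee_rot: [0.708, 0.002, 0.706, -0.002]
force: [0.9, -0.5, -2.8]
grip_width: 0.224
```

carry_out(deltas=[[1, 0, -36, 28, 0, 0, 0], [1, 0, -70, 50, 0, 0, 0], [1, 0, -95, 66, 0, 0, 0], [1, 0, -108, 74, 0, 0, 0], [1, 0, -112, 78, 0, 0, 0]])

```text
time_s: 10.45
eef_pos: [466.2, 38.3, 102.4]
ee_rot: [0.707, 0.002, 0.707, -0.002]
force: [0.8, -0.2, -3.3]
grip_width: 0.224
```

```bash
python3 -c "
from h import *
s=ctrl.sense();print(s['eef_pos'],s['force'],s['joints'].round(2))
go([467,38,43],0)
a,_=shot('side','pics/s5.png');b,k=shot('top','pics/t5.png')
o=np.zeros((480,800,3),np.uint8);o[:,:400]=cv2.resize(a[190:330,230:347],(400,480),interpolation=2);o[:,400:]=cv2.resize(b[130:310,260:410],(400,480),interpolation=2);cv2.imwrite('pics/c5.png',o[:,:,::-1])"
```

```text
[466.22476218  38.34404184 102.42821396] [ 0.82344241 -0.20287802 -3.27632954] [-0.17  0.31  1.81 -0.    1.03 -1.73]
shift [59.4 -0.3  0.8] turn [-0.39  0.02  0.01] t 10.45
```

View pics/c5.png

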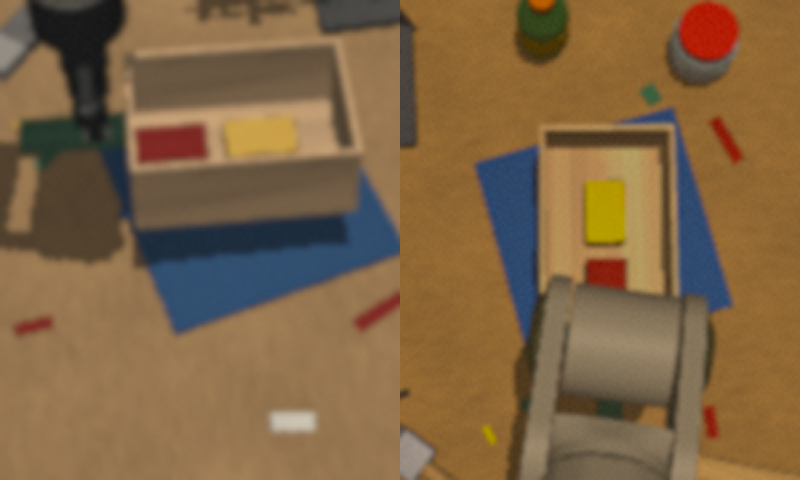

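Both blocks are flat in the tray, and it hangs over the board, centred and level. I'll lower it gently.

carry_out(deltas=[[1, 12, 0, 1, 0, 0, 0], [1, 28, 0, 1, 0, 0, 0], [1, 42, 0, 1, 0, 0, 0], [1, 50, 0, 1, 0, 0, 0], [1, 54, 0, 1, 0, 0, 0]])

```text
time_s: 11.18
eef_pos: [466.8, 39.1, 48.0]
ee_rot: [0.707, 0.002, 0.707, -0.002]
force: [-1.4, 1.0, -2.6]
grip_width: 0.227
```

carry_out(deltas=[[1, 1, 0, 0, 0, 0, 0], [1, 2, 0, 0, 0, 0, 0], [1, 3, 0, 0, 0, 0, 0], [1, 4, 0, 0, 0, 0, 0], [1, 4, 0, 0, 0, 0, 0]])

```text
time_s: 11.8
eef_pos: [467.0, 38.9, 44.5]
ee_rot: [0.707, 0.002, 0.707, -0.002]
force: [-1.2, 0.1, -1.3]
grip_width: 0.226
```

carry_out(deltas=[[1, 0.5, 0, 0, 0, 0, 0], [1, 1, 0, 0, 0, 0, 0], [1, 1.5, 0, 0, 0, 0, 0], [1, 2, 0, 0, 0, 0, 0], [1, 2, 0, 0, 0, 0, 0]])

```text
time_s: 12.42
eef_pos: [466.9, 39.0, 43.5]
ee_rot: [0.707, 0.002, 0.707, -0.002]
force: [-7.1, 0.1, 15.5]
grip_width: 0.231
```

The 15 N upward force means the tray is on the board. I'll ease off 1 mm, open and rise.

carry_out(deltas=[[1, -0.8, 0, 0, 0, 0, 0], [0.2, -0.8, 0, 0, 0, 0, 0], [-1, -0.8, 0, 0, 0, 0, 0], [-1, -0.8, 0, 0, 0, 0, 0], [-1, -0.8, 0, 0, 0, 0, 0]], newtons=20)

```text
time_s: 13.05
eef_pos: [466.9, 38.9, 43.2]
ee_rot: [0.707, 0.002, 0.707, -0.002]
force: [0.1, -0.5, 0.2]
grip_width: 0.992
```

carry_out(deltas=[[-1, 0, 0, 0, 0, 0, 0], [-1, 0, 0, 0, 0, 0, 0], [-1, -15, 0, 0, 0, 0, 0], [-1, -35, 0, 0, 0, 0, 0], [-1, -60, 0, 0, 0, 0, 0]])

```text
time_s: 13.68
eef_pos: [466.8, 39.0, 104.6]
ee_rot: [0.707, 0.002, 0.707, -0.002]
force: [0.3, 0.6, -0.3]
grip_width: 0.997
```

carry_out(deltas=[[-1, -45, 0, -10, 0, 0, 0], [-1, -90, 0, -30, 0, 0, 0], [-1, -120, 0, -50, 0, 0, 0], [-1, -130, 0, -60, 0, 0, 0], [-1, -130, 0, -60, 0, 0, 0]])

```text
time_s: 14.3
eef_pos: [406.7, 39.3, 233.4]
ee_rot: [0.707, 0.002, 0.707, -0.002]
force: [-0.9, -0.8, -1.0]
grip_width: 0.997
```

```bash
python3 -c "
from h import *
s=ctrl.sense();print(s['eef_pos'],s['force'],s['grip_width'])
a,_=shot('side','pics/s6.png');b,k=shot('top','pics/t6.png')
o=np.zeros((480,800,3),np.uint8);o[:,:400]=cv2.resize(a[190:330,230:347],(400,480),interpolation=2);o[:,400:]=cv2.resize(b[130:310,260:410],(400,480),interpolation=2);cv2.imwrite('pics/c6.png',o[:,:,::-1])"
```

```text
[406.74013983  39.32929442 233.40199027] [-0.89552531 -0.80856712 -1.03520383] 0.9972941801003298
```

View pics/c6.png

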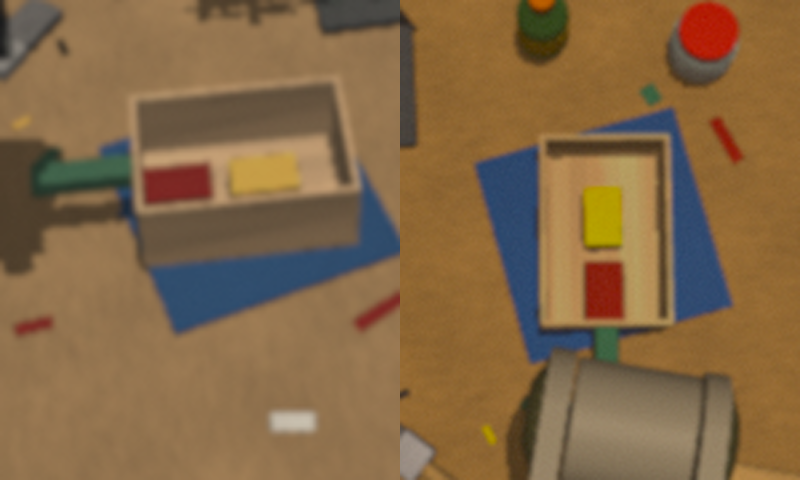

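```bash
python3 -c "
from h import *
k=cam('top');print('tray',px(k,336.9,216.2,86));print(order.finish_job())"
```

```text
tray [583.57849564  37.31054078  86.        ]
the job is handed in; nothing more can be done
None
```

I carried out the task and handed it in at about 14.4 s of the 48 s allowed. No verdict was reported.

**What I did:** I gripped the tray by its handle and held it about 65 mm up under the chute lip. The front wall pushed the yellow plate in until the gate lifted, and both blocks slid into the tray. I then backed out, lowered the tray onto the blue board until it touched, let go and moved the arm clear.

**Last checks:**
- **Tray position:** its centre measured (584, 37) against the board's (588, 38), about 5 mm off.
- **Tray and blocks:** the tray looked level by eye, with both blocks lying flat inside. I did not measure the tilt.
- **Release:** the gripper was fully open and the wrist force was about zero after I moved away.
- **Bystanders:** the jar and glue bottle were standing where they began in the last picture. The pot was not in that crop; I last viewed it, undisturbed, while the tray was at the chute.
- **Set-down force:** contact reached about 15 N, firmer than planned, so I eased off 1 mm before opening.

No check failed. One reading disagreed: the side and top views differed by about 10 mm on the tray's front edge before the push. I went with the top view, which matched the arm's own position.

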